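# Snap the unlatched instrument case shut

### The job

Three blue instrument cases stand on the desk, and one of them has not been latched: its lid is ajar and its orange catch sticks up. Close that lid and snap its catch down flat over the front edge. Leave the two latched cases and the other things on the desk alone.

Things in the scene. Friction and masses are not known exactly. Their poses are not given: they have to be found in the camera images.
- case_1: blue hard case 1 of three alike, fixed, 120 mm deep (x) x 110 wide (y). Origin: centre of its underside; front is -x. Lid 14 mm thick, hinged at the rear (x=+58, z=30 mm), top at z=44 when shut. Lid and catch stay where left: in an unlatched case the lid's front is 14-25 mm up; 2 N shuts it. Pressing the catch plate straight down 15 mm ahead of its hinge with 4 N or more shuts lid, then catch
- catch_1 (a point): orange catch of case 1: plate 38 mm long, 34 wide, 4 thick, with a 20 mm hook turned down at its front end; hinged to the lid at its rear edge (lid shut: case x=-30, z=46 mm), front end swings up. Point: on the plate's top, 25 mm from the hinge; shut: case (-55, 0, 48). z: plate normal, vertical when shut flat on the lid; leans back 30-50 deg (lid and catch together) when unlatched
- case_2: blue hard case 2 of three alike, fixed, 120 mm deep (x) x 110 wide (y). Origin: centre of its underside; front is -x. Lid 14 mm thick, hinged at the rear (x=+58, z=30 mm), top at z=44 when shut. Lid and catch stay where left: in an unlatched case the lid's front is 14-25 mm up; 2 N shuts it. Pressing the catch plate straight down 15 mm ahead of its hinge with 4 N or more shuts lid, then catch
- catch_2 (a point): orange catch of case 2: plate 38 mm long, 34 wide, 4 thick, with a 20 mm hook turned down at its front end; hinged to the lid at its rear edge (lid shut: case x=-30, z=46 mm), front end swings up. Point: on the plate's top, 25 mm from the hinge; shut: case (-55, 0, 48). z: plate normal, vertical when shut flat on the lid; leans back 30-50 deg (lid and catch together) when unlatched
- case_3: blue hard case 3 of three alike, fixed, 120 mm deep (x) x 110 wide (y). Origin: centre of its underside; front is -x. Lid 14 mm thick, hinged at the rear (x=+58, z=30 mm), top at z=44 when shut. Lid and catch stay where left: in an unlatched case the lid's front is 14-25 mm up; 2 N shuts it. Pressing the catch plate straight down 15 mm ahead of its hinge with 4 N or more shuts lid, then catch
- catch_3 (a point): orange catch of case 3: plate 38 mm long, 34 wide, 4 thick, with a 20 mm hook turned down at its front end; hinged to the lid at its rear edge (lid shut: case x=-30, z=46 mm), front end swings up. Point: on the plate's top, 25 mm from the hinge; shut: case (-55, 0, 48). z: plate normal, vertical when shut flat on the lid; leans back 30-50 deg (lid and catch together) when unlatched
- bottle: bystander: brown glass bottle with white cap, 56 mm across, 118 mm tall, loose, behind the cases; origin at the centre of its underside
- tip_box: bystander: closed white lidded box with a small blue clasp, 50 x 127 x 38 mm, loose, behind the cases; origin at the centre of its underside
- timer: bystander: white desk timer, 47 x 62 x 52 mm, loose, left of the cases; origin at the centre of its underside

How it is judged (in metres and radians):
At the end, for the whole second after the job is handed in: On all three cases the catch plate is level within about 10 degrees and its marked point no more than 10 mm above its shut height (lid shut and catch down) (angle between each of catch_1, catch_2, catch_3's own z axis and vertical below 0.17 rad and z of catch_1 in the frame of case_1 below 0.058 m and z of catch_2 in the frame of case_2 below 0.058 m and z of catch_3 in the frame of case_3 below 0.058 m); the robot touches nothing.
It fails at once if a case that was already latched is pressed or pulled (more than 5 N) (contact force between any of the fingers, the arm and case_2 above 5 N or contact force between any of the fingers, the arm and case_3 above 5 N).
It fails at once if the bottle is shoved more than 30 mm or tipped (distance of bottle from where it was at the start of the episode above 0.03 m or angle between bottle's own z axis and vertical above 0.5 rad).
It fails at once if the tip box is shoved more than 30 mm or tipped (distance of tip_box from where it was at the start of the episode above 0.03 m or angle between tip_box's own z axis and vertical above 0.5 rad).
It fails at once if the timer is shoved more than 30 mm or tipped (distance of timer from where it was at the start of the episode above 0.03 m or angle between timer's own z axis and vertical above 0.5 rad).
It also fails if it takes over 24 s, if anything falls off the work surface, if the arm or the gripper's body presses on something with over 40 N, if the wrist force passes 120 N, or if a joint passes its speed limit or range.

### The arm

A 6-joint arm with a two-finger parallel gripper is mounted at the origin on a cart in front of the work surface, level with it; the furniture and walls round the work are solid. World frame = base frame: x ahead of the robot, y to its left, z up, the work surface at z = 0. Lengths are in m, angles in degrees, forces in N, time in s.
With the tool pointing down it reaches from about 0.4 to 0.825 m from the base axis. Payload 7 kg.
Tool frame: the origin (TCP) lies at the very end of the fingers, on their centre line; the grasp point (between the pads) lies 19 mm behind it (arm.hold_point_z is the distance from the TCP to the grasp point, in m); z points along the fingers, y is the line along which they close (so a half turn about z gives the same grasp; the last joint's range is limited). The gripper opens to 88 mm and grips with 3 to 60 N. Pads are 19 mm wide; open, the fingers measure 130 mm over their backs; the gripper's body (78 mm by 193 mm) begins 47 mm behind the grasp point.
Start: joints at [-58.952, 20.546, 0.682, 0, -70.136, -16.507], TCP at [0.169, -0.653, 0.227] pointing down, gripper open.
Joint ranges: [-176.03, 176.03], [-82.01, 121.73], [-58.28, 71.71], [-173.87, 95.51], [-174.79, -0.11], [-173.66, 173.66]. Speed limits (degrees/s): [136.94, 136.94, 172.46, 180, 180, 180].

### API

Orientations are given as a 3x3 rotation matrix whose columns are the frame's x, y, z axes.
In Python, from rig import arm, capture gives the robot as it stands.
- The arm moves only by the tool jog_arm, never from a script. Its argument "targets" is a list of rows, each a list of 7 numbers: the finger opening in cm, from 0 to 8.76, then the shift along the tool's x, y, z in cm, then the turn, a rotation vector about the tool's x, y, z in rad. In form: [[jaw, dx, dy, dz, wx, wy, wz], ...]. A call has 1 to 10 rows; each row shifts and turns the commanded pose from where the row before left it, along the tool's axes as they then stand; what a row does not reach is not made up. A row lasts 1/10 s, in which the tool goes at most 50 mm and 8.59 degrees, less where a joint would pass 70% of its speed; a pose out of reach is approached as far as the arm can. A call is refused whole if a number of a shift passes 5 or a number of a turn 0.15, either way. A call with a gripper value outside its range is refused whole. The fingers move at their own pace and stop on an object; the grip force is fixed at half the most. Time passes only in rows, so rows that do not move let the fingers close. It gives the time, the measured TCP pose, the force, the opening and the grip force at its end, in the units of the state.
- arm.read_state(): the state, without advancing time (a new reading comes with each control period).
- capture(name): name is "scene" or "top" or "wrist"; returns a dict with "img" (420x560x3 uint8, blue, green, red), "fov_y" (degrees; the focal length in pixels is half the picture's height over the tangent of half this angle, whatever the lens; pixels are square), "cx", "cy" (the principal point, pixels), "R" (3x3) and "t" (3): a world point X has camera coordinates R X + t. Camera axes: x right, y down, z forward; pixel columns grow to the right and rows downward; lengths in m; the calibration is good to about 2 mm. A picture is of the moment at which its call begins. There is no depth.
- arm.close_job(): hands the job in; it is judged then, once.
The state is a dict: "time_s": time; "q": joint angles; "qd": joint speeds; "effort": joint torques, N m; "tool_pos": TCP position; "tcp_rot": TCP orientation; "contact_force": force on the tool from outside, world axes, zero at the start; "moment": the same for the moment, N m; "grip_width": opening from 0.0 (shut) to 1.0 (fully open); "grasp_force": force on a finger pad.
Only numpy, scipy, OpenCV 4.12 (cv2) and the standard library are available. Lean on these libraries where they do the work, as an engineer would, in place of code of your own. Each camera call takes 0.05 s, during which the arm holds its last target. There are 200 camera calls.

## Working session

There is one attempt and no reset: what is moved stays moved. The work goes in short steps, Python scripts to look and compute and a tool call to move; the robot and the scene stay as the last step left them, time stands still between calls to the robot, and variables do not carry over. Pictures are saved under pics/ and viewed, at most 10 in all, crops included, and the job is handed in when it is done.

Besides the shell and the picture viewer there is one more tool, called after "Call:" by a JSON object that holds its "fn" and its "kwargs", one argument or row to a line. jog_arm: Moves the arm, as the interface text tells. Its arguments: {"type":"object","properties":{"targets":{"type":"array"}},"required":["targets"]}

```bash
mkdir -p pics
cat > h.py <<'E'
import numpy as np,cv2,pickle
from rig import arm,capture
def snap(n,f):
    c=capture(n);cv2.imwrite('pics/%s.png'%f,c['img']);pickle.dump(c,open(f+'.pkl','wb'));return c
def load(f): return pickle.load(open(f+'.pkl','rb'))
def ray(c,u,v):
    f=210/np.tan(np.radians(c['fov_y'])/2)
    R=np.array(c['R']);t=np.array(c['t'])
    return -R.T@t, R.T@np.array([(u-c['cx'])/f,(v-c['cy'])/f,1])
def atz(c,u,v,z):
    o,d=ray(c,u,v);return o+d*(z-o[2])/d[2]
def tri(c1,p1,c2,p2):
    o1,d1=ray(c1,*p1);o2,d2=ray(c2,*p2)
    s=np.linalg.lstsq(np.c_[d1,-d2],o2-o1,rcond=None)[0]
    a,b=o1+s[0]*d1,o2+s[1]*d2
    return (a+b)/2,np.linalg.norm(a-b)
def proj(c,X):
    f=210/np.tan(np.radians(c['fov_y'])/2);p=np.array(c['R'])@X+np.array(c['t']);return p[:2]/p[2]*f+[c['cx'],c['cy']]
E
python3 -c "
from h import *
a=snap('scene','s0');b=snap('top','t0')
s=arm.read_state();print(s)
for c in(a,b):print(c['fov_y'],c['cx'],c['cy'],-np.array(c['R']).T@c['t'])"
```

```text
{'time_s': 0.1, 'q': array([-5.89525129e+01,  2.05837142e+01,  6.37295632e-01, -1.61729067e-02,
       -7.01357672e+01, -1.65053033e+01]), 'qd': array([-0.02256082, -0.14546609,  0.07902178,  0.04639148, -0.01425882,
        0.08317389]), 'effort': array([-1.72790085e-03, -5.84164488e+01,  2.93750203e+01,  7.01548666e+00,
        1.02288093e-02, -6.65445964e-05]), 'tool_pos': array([ 0.16931661, -0.65295407,  0.225749  ]), 'tcp_rot': array([[-9.67987124e-01, -2.50999334e-01, -5.12345020e-04],
       [-2.50999811e-01,  9.67986172e-01,  1.36582517e-03],
       [ 1.53121687e-04,  1.45069968e-03, -9.99998936e-01]]), 'contact_force': array([-0.91714659, -0.22769836, -0.07606101]), 'moment': array([-0.00270093, -0.00831835, -0.00675267]), 'grasp_force': 0.0, 'grip_width': 1.0035924882893048}
51.23739079375198 276.86541176269446 209.8782716571282 [ 0.83218867 -0.39871394  1.0727387 ]
52.79057543024893 282.4365055451269 208.99646516893895 [0.36657419 0.14411054 1.0491006 ]
```

View pics/s0.png

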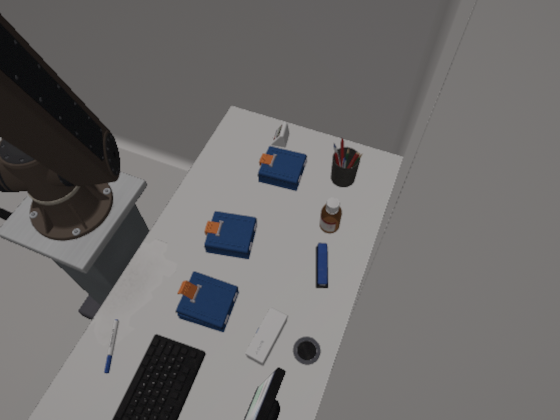

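View pics/t0.png

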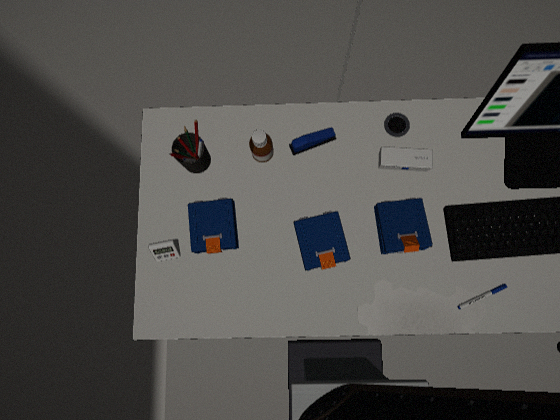

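The scene picture shows three cases with catches near (190,290), (214,228) and (266,160). In the top picture the same catches are at (410,242), (327,260) and (212,244). The right-hand one looks ajar, so I'll enlarge it.

```bash
python3 -c "
from h import *
s=load('s0')['img'];t=load('t0')['img']
r=lambda im,u,v:cv2.resize(im[v:v+80,u:u+80],(400,400),interpolation=cv2.INTER_CUBIC)
m=np.hstack([r(s,170,260),r(t,365,185)]);m=np.clip(m*1.6,0,255)
cv2.imwrite('pics/c1.png',m)
def r2(im,u,v): return cv2.resize(im[v:v+65,u:u+65],(400,300)) 
rr=lambda im,u,v:cv2.resize(im[v:v+60,u:u+80],(400,300),interpolation=cv2.INTER_CUBIC)
m=np.vstack([np.hstack([rr(s,195,205),rr(t,280,215)]),np.hstack([rr(s,245,140),rr(t,175,200)])])
cv2.imwrite('pics/c2.png',np.clip(m*1.6,0,255))
"
```

```text
[ WARN:0@0.168] global loadsave.cpp:1063 imwrite_ Unsupported depth image for selected encoder is fallbacked to CV_8U.
```

View pics/c1.png

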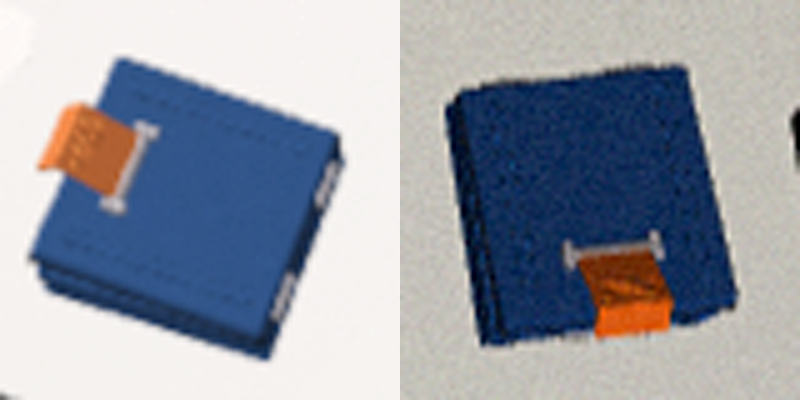

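View pics/c2.png

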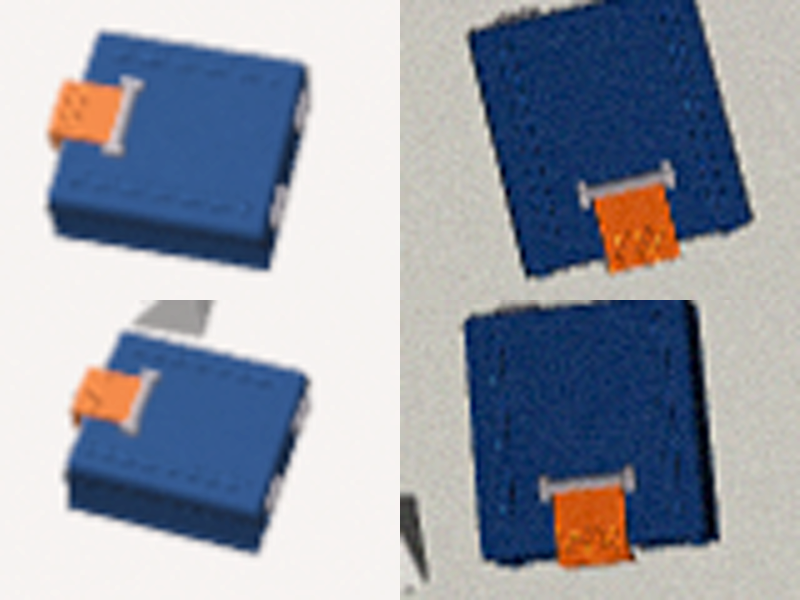

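```bash
python3 -c "
from h import *
s=load('s0');t=load('t0')
S=lambda x,y:(170+x/5-.4,260+y/5-.4)
T=lambda x,y:(365+(x-400)/5-.4,185+y/5-.4)
for n,a,b in [('barL',(148,128),(570,255)),('barR',(112,205),(655,245)),('rearL',(122,60),(455,98)),('rearR',(340,135),(685,68)),('plateL',(136,140),(582,260)),('plateR',(118,198),(655,250)),('foldL',(78,104),(595,308)),('foldR',(50,160),(670,298)),('hookL',(66,114),(598,337)),('hookR',(38,168),(668,328))]:
  p,e=tri(s,S(*a),t,T(*b));print(n,p.round(4),round(e,4))
"
```

```text
barL [ 0.4848 -0.1003  0.0651] 0.0019
barR [ 0.4878 -0.1409  0.0639] 0.0003
rearL [ 0.5155 -0.0678  0.1458] 0.0848
rearR [ 0.575  -0.115   0.1592] 0.0577
plateL [ 0.4821 -0.1069  0.0626] 0.0003
plateR [ 0.4872 -0.1386  0.0653] 0.0048
foldL [ 0.4562 -0.1066  0.0847] 0.0031
foldR [ 0.4597 -0.1387  0.0905] 0.0023
hookL [ 0.4458 -0.1099  0.0687] 0.0006
hookR [ 0.4487 -0.1408  0.0734] 0.0005
```

The right-hand case (scene ~(205,300), top ~(403,225)) is ajar, with its hinge bar at about (0.486,-0.121,0.064) and its plate at about 43°. The other two are flat. I'll close the fingers and go above its lid, shutting the lid first and then the catch.

Call:
{"fn": "jog_arm", "kwargs": {
  "targets": [
    [0,-2.4,3.1,0,0,0,0.08],
    [0,-2.4,3.1,0,0,0,0.08],
    [0,-2.4,3.1,0,0,0,0],
    [0,-2.4,3.1,0,0,0,0],
    [0,-2.4,3.1,0,0,0,0],
    [0,-2.4,3.1,0,0,0,0],
    [0,-2.4,3.1,0,0,0,0],
    [0,-2.4,3.1,0,0,0,0],
    [0,-2.4,3.1,0,0,0,0],
    [0,-2.4,3.1,0,0,0,0]
  ]
}}

```text
time_s: 1.1
tool_pos: [0.3715, -0.3162, 0.2264]
tcp_rot: [[-0.996, -0.094, -0.0], [-0.094, 0.996, 0.0], [0.0, 0.0, -1.0]]
contact_force: [0.5, -1.4, 0.3]
grip_width: 0.154
grasp_force: 0.0
```

Call:
{"fn": "jog_arm", "kwargs": {
  "targets": [
    [0,-2.4,3.0,0,0,0,0],
    [0,-2.4,3.0,0,0,0,0],
    [0,-2.4,3.0,0,0,0,0],
    [0,-2.4,3.0,0,0,0,0],
    [0,-2.4,3.0,1.5,0,0,0],
    [0,-1,1.5,3,0,0,0],
    [0,0,0,4,0,0,0],
    [0,0,0,3,0,0,0],
    [0,0,0,0,0,0,0],
    [0,0,0,0,0,0,0]
  ]
}}

```text
time_s: 2.1
tool_pos: [0.4851, -0.1415, 0.1119]
tcp_rot: [[-0.996, -0.094, -0.001], [-0.094, 0.996, -0.001], [0.001, -0.0, -1.0]]
contact_force: [0.4, -0.0, 1.1]
grip_width: 0.006
grasp_force: 0.0
```

```bash
python3 -c "
from h import *
s=arm.read_state();print(s['tool_pos'],s['contact_force'])
a=snap('scene','s1');b=snap('wrist','w1')
r=lambda im,u,v:cv2.resize(im[v:v+100,u:u+100],(400,400),interpolation=cv2.INTER_CUBIC)
m=np.hstack([r(a['img'],150,240),cv2.resize(b['img'],(400,300))[[*range(300)]+[299]*100]])
cv2.imwrite('pics/c3.png',np.clip(m*1.4,0,255).astype('uint8'))"
```

```text
[ 0.48514536 -0.1414902   0.11193376] [ 0.40600835 -0.04629519  1.08051782]
```

View pics/c3.png

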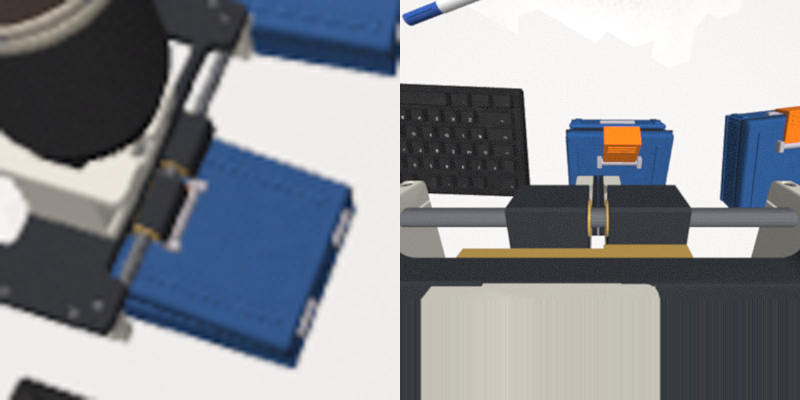

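The scene crop shows the fingers over the hinge bar, about 2 cm short of the planned point. The wrist view has the catch right of the fingers (620,145), which matches needing more +y. I'll correct and descend.

Call:
{"fn": "jog_arm", "kwargs": {
  "targets": [
    [0,-2,2,0,0,0,0],
    [0,0,0,2,0,0,0],
    [0,0,0,2,0,0,0],
    [0,0,0,1,0,0,0],
    [0,0,0,0,0,0,0],
    [0,0,0,0,0,0,0]
  ]
}}

```text
time_s: 2.8
tool_pos: [0.5039, -0.1197, 0.0627]
tcp_rot: [[-0.996, -0.094, 0.001], [-0.094, 0.996, -0.0], [-0.001, -0.0, -1.0]]
contact_force: [0.7, 0.5, 0.0]
grip_width: -0.001
grasp_force: 0.0
```

Call:
{"fn": "jog_arm", "kwargs": {
  "targets": [
    [0,0,0,0.4,0,0,0],
    [0,0,0,0.3,0,0,0],
    [0,0,0,0.3,0,0,0],
    [0,0,0,0,0,0,0]
  ]
}}

```text
time_s: 3.2
tool_pos: [0.503, -0.1196, 0.0513]
tcp_rot: [[-0.996, -0.094, -0.0], [-0.094, 0.996, -0.0], [0.0, -0.0, -1.0]]
contact_force: [-0.4, 1.1, 0.9]
grip_width: 0.007
grasp_force: 0.0
```

Call:
{"fn": "jog_arm", "kwargs": {
  "targets": [
    [0,0,0,0.3,0,0,0],
    [0,0,0,0.3,0,0,0],
    [0,0,0,0.2,0,0,0],
    [0,0,0,0,0,0,0]
  ]
}}

```text
time_s: 3.6
tool_pos: [0.5028, -0.1196, 0.0441]
tcp_rot: [[-0.996, -0.094, -0.001], [-0.094, 0.996, -0.0], [0.001, -0.0, -1.0]]
contact_force: [-4.9, 1.2, 12.0]
grip_width: 0.007
grasp_force: 6.0
```

Lid is shut (z 0.044, 12 N). Next, up and forward to the catch.

Call:
{"fn": "jog_arm", "kwargs": {
  "targets": [
    [0,0,0,-2.5,0,0,0],
    [0,0,0,-2.3,0,0,0],
    [0,2.9,0,0,0,0,0],
    [0,0,0,0,0,0,0],
    [0,0,0,0,0,0,0]
  ]
}}

```text
time_s: 4.1
tool_pos: [0.4741, -0.1222, 0.0917]
tcp_rot: [[-0.996, -0.094, 0.001], [-0.094, 0.996, 0.0], [-0.001, 0.0, -1.0]]
contact_force: [1.2, 0.9, -0.6]
grip_width: 0.006
grasp_force: 0.0
```

```bash
python3 -c "
from h import *
print(arm.read_state()['tool_pos'])
b=snap('wrist','w2');a=snap('top','t2')
m=np.hstack([cv2.resize(b['img'][100:300,160:420],(520,400)),cv2.resize(a['img'][180:260,365:421],(280,400))])
cv2.imwrite('pics/c4.png',np.clip(m*1.4,0,255).astype('uint8'))"
```

```text
[ 0.47414079 -0.122209    0.09168123]
```

View pics/c4.png

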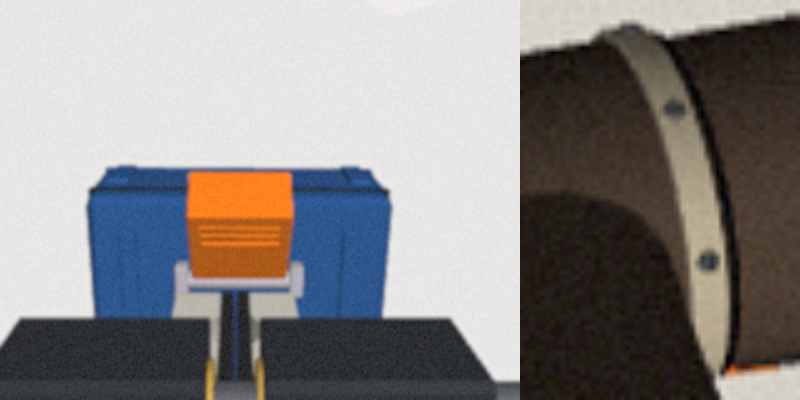

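The wrist view shows the lid shut and the catch centred ahead of the fingertips (crop x 240 against 237). I'll press down.

Call:
{"fn": "jog_arm", "kwargs": {
  "targets": [
    [0,0,0,1.5,0,0,0],
    [0,0,0,1,0,0,0],
    [0,0,0,0.5,0,0,0],
    [0,0,0,0.4,0,0,0],
    [0,0,0,0,0,0,0]
  ]
}}

```text
time_s: 4.7
tool_pos: [0.4742, -0.1223, 0.0572]
tcp_rot: [[-0.996, -0.094, -0.001], [-0.094, 0.996, -0.0], [0.001, -0.0, -1.0]]
contact_force: [-0.0, 0.6, 0.6]
grip_width: 0.005
grasp_force: 0.0
```

Call:
{"fn": "jog_arm", "kwargs": {
  "targets": [
    [0,0,0,0.4,0,0,0],
    [0,0,0,0.3,0,0,0],
    [0,0,0,0.2,0,0,0],
    [0,0,0,0,0,0,0]
  ]
}}

```text
time_s: 5.1
tool_pos: [0.4735, -0.1224, 0.0483]
tcp_rot: [[-0.996, -0.093, -0.001], [-0.093, 0.996, -0.0], [0.001, 0.0, -1.0]]
contact_force: [-1.7, -0.4, 1.7]
grip_width: 0.004
grasp_force: 0.7
```

Call:
{"fn": "jog_arm", "kwargs": {
  "targets": [
    [0,0,0,0.2,0,0,0],
    [0,0,0,0.1,0,0,0],
    [0,0,0,0,0,0,0],
    [0,0,0,0,0,0,0]
  ]
}}

```text
time_s: 5.5
tool_pos: [0.4738, -0.1224, 0.0475]
tcp_rot: [[-0.996, -0.094, -0.0], [-0.094, 0.996, -0.001], [0.0, -0.001, -1.0]]
contact_force: [-11.9, 3.6, 29.8]
grip_width: 0.006
grasp_force: 15.3
```

Call:
{"fn": "jog_arm", "kwargs": {
  "targets": [
    [0,0,0,-2,0,0,0],
    [0,0,0,-4,0,0,0],
    [0,0,0,-4,0,0,0],
    [0,2,-3,-3,0,0,0],
    [0,2,-4,0,0,0,0],
    [0,2,-4,0,0,0,0],
    [0,2,-4,0,0,0,0],
    [0,0,-4,0,0,0,0],
    [0,0,0,0,0,0,0],
    [0,0,0,0,0,0,0]
  ]
}}

```text
time_s: 6.5
tool_pos: [0.4122, -0.3197, 0.175]
tcp_rot: [[-0.996, -0.091, -0.0], [-0.091, 0.996, 0.0], [0.0, 0.0, -1.0]]
contact_force: [-0.6, -0.2, -0.3]
grip_width: 0.005
grasp_force: 0.0
```

```bash
python3 -c "
from h import *
s=arm.read_state();print(s['time_s'],s['tool_pos'],s['contact_force'])
b=snap('scene','s3');a=snap('top','t3');r=lambda im,u,v:cv2.resize(im[v:v+80,u:u+80],(400,400),interpolation=cv2.INTER_CUBIC)
m=np.hstack([r(b['img'],170,260),r(a['img'],365,185)])
cv2.imwrite('pics/c5.png',np.clip(m*1.5,0,255).astype('uint8'))"
```

```text
6.5 [ 0.41220599 -0.31970025  0.17501488] [-0.60337368 -0.17135977 -0.31019829]
```

View pics/c5.png

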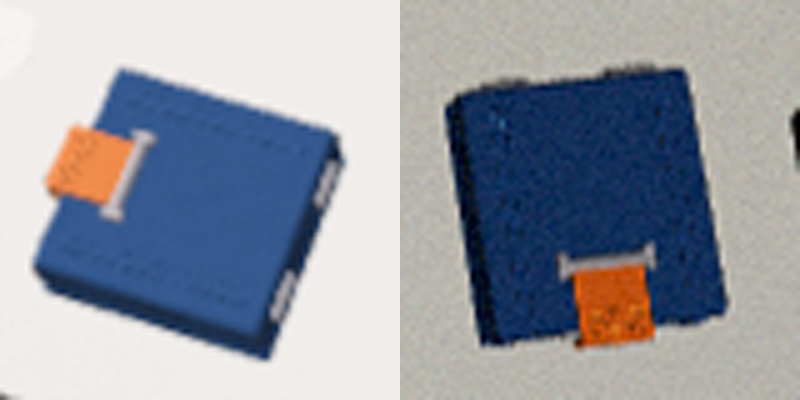

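The lid is down, and the catch lies flat with its front edge at crop scene (73,126)-(48,190) and top (580,345)-(655,338). I'll check its height numerically.

```bash
python3 -c "
from h import *
s=load('s3');t=load('t3')
S=lambda x,y:(170+x/5-.4,260+y/5-.4)
T=lambda x,y:(365+(x-400)/5-.4,185+y/5-.4)
for a,b in [((132,138),(574,270)),((110,203),(648,263)),((73,126),(580,345)),((48,190),(655,338))]:
  print(tri(s,S(*a),t,T(*b)))
"
```

```text
(array([ 0.47788309, -0.10466476,  0.0563365 ]), np.float64(0.0005064505977020863))
(array([ 0.48179837, -0.13882025,  0.05401414]), np.float64(0.002779930752153525))
(array([ 0.44374514, -0.1073728 ,  0.0459871 ]), np.float64(0.00023115363434735725))
(array([ 0.44722464, -0.14205344,  0.04475043]), np.float64(0.002316426738795238))
```

```bash
python3 -c "
from rig import arm
print(arm.close_job())"
```

```text
the job is handed in; nothing more can be done
None
```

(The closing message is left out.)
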